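Lock a lino block into the chase with the quoin key

TASK

Lock the lino block into the printing chase: take the T-handled quoin key from the wooden tool block, feel its square shank into the square hole of the quoin (turn it until it drops in; do not force it) and press it gently home until its collar sits on the quoin. Then turn the key clockwise (seen from above) until it goes stiff and the block is gripped firmly, about hand tight and no more, and let go, leaving the key standing in the quoin. Leave the brayer, the jar and the tape roll where they are.

Things in the scene. Friction and masses are not known exactly. Their poses are not given: they have to be found in the camera images.
- chase: fixed printing chase: grey steel plate 190 x 150 x 6 mm with a dark steel frame, wooden furniture, the quoin (steel, 36 x 64 mm) and the lino block. Origin under the plate's middle, on the table; x runs from the quoin to the block, z up. Place and yaw differ each time. Tops: frame and quoin 26 mm, block 29 mm above the table
- socket (a point): centre of the mouth of the square hole in the quoin's dark disc (27 mm across, 16 mm thick, turns flush in the quoin's top, 26 mm above the table). Hole 10 mm square, right through, free depth 20 mm. The axes here are the chase's; how the hole is turned is not known. The disc stays put under a lightly rubbing key (below about 6 N)
- quoin_jaw: wooden face (6 x 66 x 17 mm) of the quoin's sliding steel jaw, next to the block; origin at its rear foot, x its travel. Disc clockwise (from above) drives it 2.5 mm/rad to the block: 0.4 to 1.2 rad to touch (plus up to 0.3 rad of play of the key), then about 0.3 rad to tighten. Moving takes about 0.08 Nm when slack, 0.04 to 0.08 Nm more when the block is well gripped; it stays as left
- lino_block: plywood block faced with brown lino with a carved leaf, 76 x 70 x 23 mm, lying loose in the chase between the quoin's jaw and the wooden furniture at the far end, with a few mm of play; origin under its centre
- quoin_key: steel T-handled quoin key, 64 mm tall, 110 g. From the tip up: square shank 9 mm wide, 17 mm long, its last 4 mm tapering to 6.4 mm; collar 19 mm across, 5 mm thick; round neck; T-bar. Origin at the tip, z up along the shank, x along the T-bar; two faces of the shank are parallel to the bar
- key_grip (a point): centre of the key's T-bar, 57 mm above the tip; bar 74 mm long (along x), 11 mm thick (y), 14 mm high. At the start the key stands upright in a hole of the wooden tool block (60 x 84 x 30 mm), its collar on the block's top, the bar's centre 70 mm above the table
- key_tip (a point): tip of the key's shank; 17 mm below the underside of the collar, so it is 17 mm below the socket when the key is home
- brayer: rubber ink roller with wooden handle, 73 x 158 x 27 mm, a bystander; origin under its centre
- gesso_jar: round jar with black lid, 76 mm across and 84 mm tall, a bystander; origin under its centre
- masking_tape: roll of masking tape lying flat, 96 mm across and 25 mm high, a bystander; origin under its centre

How it is judged:
On the way, in this order (a step that is already met when the one before it is completed fails the run):
1. the key stands in the quoin's hole, its collar home on the quoin, before the block is gripped (z of key_tip in the frame of socket below -0.0145 m and horizontal distance between key_tip and socket below 0.003 m and contact force between quoin_jaw and lino_block below 4 N), for 0.2 s.
2. the quoin is tightened with the key: the jaw grips the block with more than 8 N (z of key_tip in the frame of socket below -0.0125 m and horizontal distance between key_tip and socket below 0.003 m and contact force between quoin_jaw and lino_block above 8 N), for 0.2 s.
At the end, for the whole second after the job is handed in: the key stands upright (within 0.15 rad) in the quoin's hole, its tip at least 12.5 mm below the mouth and within 3 mm of the axis, at rest and let go; the quoin's jaw grips the lino block with 8 to 45 N (all of step 2 and angle between quoin_key's own z axis and vertical below 0.15 rad and contact force between quoin_jaw and lino_block below 45 N and linear speed of quoin_key below 0.02 m/s); the robot touches nothing.
It fails at once if the key is forced: pressed with more than 25 N while it is not yet home in the hole, or with more than 45 N at any time ((z of key_tip in the frame of socket above -0.0145 m and contact force between quoin_key and chase above 25 N) or contact force between quoin_key and chase above 45 N).
It fails at once if the quoin is over-tightened: the jaw presses the block with more than 45 N (contact force between quoin_jaw and lino_block above 45 N).
It fails at once if the lino block is lifted out of the chase (z of lino_block in the frame of chase above 0.016 m).
It fails at once if the brayer, the jar or the tape roll is pushed away by more than 20 mm (distance of any of brayer, gesso_jar, masking_tape from where it was at the start of the episode above 0.02 m).
It also fails if it takes over 69 s, if anything falls off the work surface, if the arm or the gripper's body presses on something with over 40 N, if the wrist force passes 120 N, or if a joint passes its speed limit or range.

ROBOT

A 7-joint arm with a two-finger parallel gripper is mounted at the origin on the work surface; the furniture and walls round the work are solid. World frame = base frame: x ahead of the robot, y to its left, z up, the work surface at z = 0. Lengths are in m, angles in rad, forces in N, time in s.
With the tool pointing down it reaches from about 0.425 to 0.95 m from the base axis. Payload 4.7 kg.
Tool frame: the origin (TCP) lies on the centre line of the jaws, within the pads' length; the fingertips stand robot.nose_length ahead of it and the grasp point (between the pads) lies 8 mm behind it (robot.nose_length is the distance from the TCP to the fingertips, in m); z points along the fingers, y is the line along which they close (so a half turn about z gives the same grasp; the last joint's range is limited). The gripper opens to 85 mm and grips with 20 to 120 N. Pads are 22 mm wide; open, the fingers measure 114 mm over their backs; the gripper's body (76 mm by 85 mm) begins 54 mm behind the grasp point. The pads swing forward as they close: fully open they stand 13 mm farther back than shut.
Start: joints at [-1.312, 0.469, -0.049, 1.532, 0.024, 1.141, -0.082], TCP at [0.192, 0.647, 0.242] pointing down, gripper open.
Joint ranges: [-2.59, 2.59], [-0.33, 1.99], [-1.39, 1.29], [0.1, 2.45], [-1.04, 4.18], [0.21, 1.99], [-2.66, 2.66]. Speed limits (rad/s): [2.57, 2.57, 3.14, 3.14, 3.14, 3.14, 3.14].

INTERFACE

Orientations are given as [roll, pitch, yaw] about the fixed x, y, z axes, in that order (R = Rz(yaw) Ry(pitch) Rx(roll)).
In Python, from plant import robot gives the robot as it stands. Calls block until the motion is done:
- robot.goto(position, orientation): joint-space move of the TCP to a pose.
- robot.move_straight(position, vel=0.15, attitude=None, contact_N=None): straight line of the TCP; attitude=None keeps the orientation; vel is the mean speed in m/s. With contact_N (N) it stops when the force on the tool has changed by that much, and returns True; else False.
- robot.move_joints(angles): joint-space move.
- robot.grip(opening, strength=None): opening from 0.0 (shut) to 1.0 (fully open); strength is the grip in N (None keeps the last); returns when the fingers have stopped.
- robot.sleep(seconds).
- robot.inverse_kinematics(position, orientation): joint angles nearest the present ones, or None.
- robot.sense(): the state.
- robot.grab_frame(name): name is "scene" or "side" or "wrist"; returns a dict with "image" (480x640x3 uint8, red, green, blue), "range_z" (480x640 float32, m along the optical axis (not along the pixel's ray), 0 where there is no reading), "fx", "fy", "cx", "cy" (pixels), "R" (3x3) and "t" (3): a world point X has camera coordinates R X + t. Camera axes: x right, y down, z forward; pixel columns grow to the right and rows downward; lengths in m; the calibration is good to about 2 mm. A picture is of the moment at which its call begins.
A pose or a line that the arm cannot do raises robot.IKError and nothing moves.
- robot.close_job(): hands the job in; it is judged then, once.
The state is a dict: "t": time; "joint_pos": joint angles; "joint_velocities": joint speeds; "effort": joint torques, N m; "tcp_pos": TCP position; "tcp_rot": TCP orientation; "wrist_force": force on the tool from outside, world axes, zero at the start; "torque": the same for the moment, N m; "opening": opening from 0.0 (shut) to 1.0 (fully open); "gripper_force": force on a finger pad.
Only numpy, scipy, OpenCV 4.12 (cv2) and the standard library are available. Lean on these libraries where they do the work, as an engineer would, in place of code of your own. Each camera call takes 0.05 s, during which the arm holds its last target. There are 200 camera calls.

## Working session

There is one attempt and no reset: what is moved stays moved. The work goes in short steps, each a Python script; the robot and the scene stay as the last script left them, time stands still between calls to the robot, and variables do not carry over. Pictures are saved under pics/ and viewed, at most 10 in all, crops included, and the job is handed in when it is done.

```bash
mkdir -p pics; ls; cat > h.py <<'E'
import numpy as np, cv2
from plant import robot
def snap(name,fn):
    f=robot.grab_frame(name); cv2.imwrite(f'pics/{fn}.png',f['image'][:,:,::-1]); np.savez(f'pics/{fn}.npz',**f); return f
def px(f,u,v,z=None):
    """pixel -> world; z: intersect with plane of height z, else use depth"""
    R,t=np.array(f['R']),np.array(f['t']); d=np.array([(u-f['cx'])/f['fx'],(v-f['cy'])/f['fy'],1.])
    c=-R.T@t; w=R.T@d
    s=(z-c[2])/w[2] if z is not None else f['range_z'][int(round(v)),int(round(u))]
    return c+s*w
E
python3 - <<'E'
from h import *
for n in('scene','side','wrist'): snap(n,n+'0')
s=robot.sense();print(s,robot.nose_length)
a=[cv2.imread(f'pics/{n}0.png') for n in('scene','side')]
E
```

```text
pics
{'t': 0.15, 'joint_pos': array([-1.31187953,  0.46924843, -0.04857125,  1.53338895,  0.02411496,
        1.14101485, -0.08230164]), 'joint_velocities': array([ 6.32164383e-04, -2.19015669e-03, -1.82768849e-03, -4.22179543e-03,
        2.82457613e-04,  1.38982723e-03,  3.93188585e-05]), 'effort': array([ 9.08399779e-04, -5.10763121e+01, -4.65081003e-02, -2.37977529e+01,
        1.07796190e-02,  5.40109191e-03,  3.83498886e-06]), 'tcp_pos': array([0.19148553, 0.64683296, 0.24152059]), 'tcp_rot': array([-3.14012060e+00,  7.00960520e-05,  2.85378431e+00]), 'wrist_force': array([-0.113876  , -0.41391629,  0.09428823]), 'torque': array([ 0.05346264, -0.04407489,  0.04396697]), 'gripper_force': 0.0, 'opening': 1.0038403190375997} 0.011
```

View pics/scene0.png

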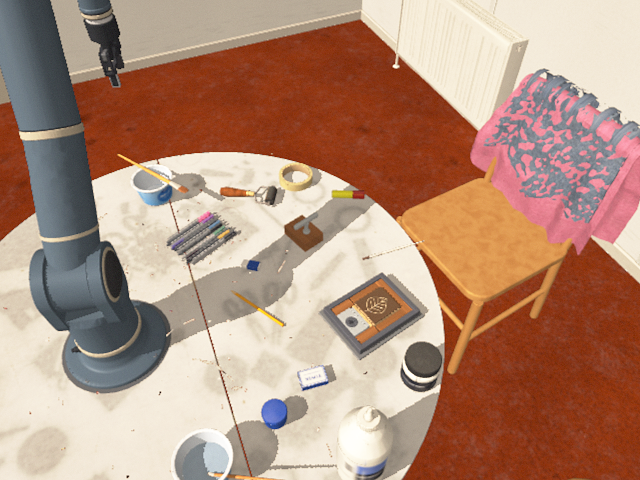

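View pics/side0.png

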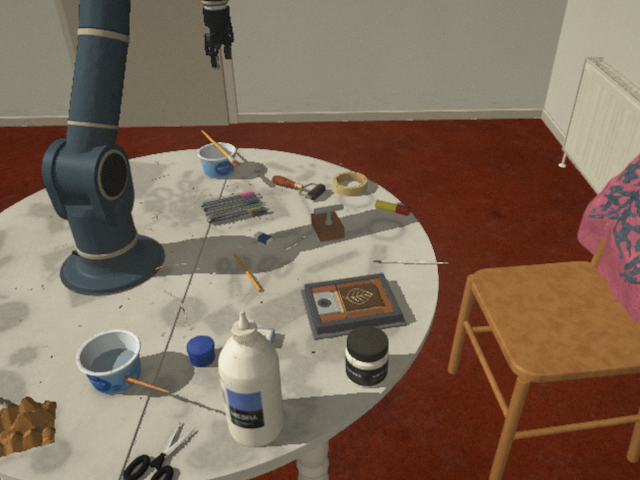

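The scene view shows the tool block with its key near (305,225), the quoin disc near (351,322) and the block's leaf near (376,304). The side view shows the key near (327,212) and the disc near (327,301).

```bash
python3 - <<'E'
from h import *
f=dict(np.load('pics/scene0.npz'));g=dict(np.load('pics/side0.npz'))
print('key',px(f,305,223,.07),px(f,305,223),px(g,327,210,.07))
print('disc',px(f,351,322,.026),px(g,327,301,.026),'leaf',px(f,376,304,.029))
w=dict(np.load('pics/wrist0.npz'));print('wristcam',-w['R'].T@w['t'],w['R'].round(2),w['fx'])
for n,(a,b) in dict(jar=(422,356),brayer=(250,192),tape=(296,177)).items(): print(n,px(f,a,b))
im=cv2.imread('pics/scene0.png')[200:350,260:430];cv2.imwrite('pics/crop0.png',cv2.resize(im,None,fx=4.5,fy=4,interpolation=cv2.INTER_CUBIC)[:600,:765])
E
```

```text
key [0.49541388 0.09867122 0.07      ] [0.4955169  0.09892929 0.06970058] [0.49658062 0.09664295 0.07      ]
disc [ 0.48532551 -0.17888633  0.026     ] [ 0.49247878 -0.17684765  0.026     ] leaf [ 0.55698246 -0.16146807  0.029     ]
wristcam [0.11897186 0.66877625 0.37258451] [[ 0.28  0.96 -0.  ]
 [ 0.92 -0.27  0.3 ]
 [ 0.28 -0.09 -0.95]] 341.85947440979237
jar [ 0.55942997 -0.33837023  0.08426715]
brayer [0.42134926 0.31183045 0.01893498]
tape [0.56646951 0.33347599 0.00178075]
```

View pics/crop0.png

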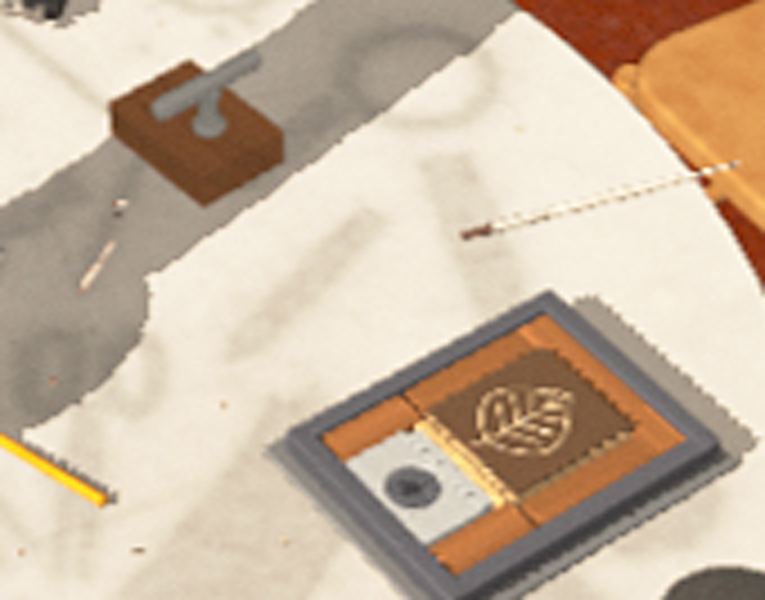

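View poses.

```bash
python3 - <<'E'
from h import *
f=dict(np.load('pics/scene0.npz'))
a,b=px(f,295.6,227,.073),px(f,317.3,215,.073);print(a,b,np.linalg.norm(b-a),'yaw',np.arctan2(*(b-a)[1::-1]))
for p in([.489,-.178,.16],[.496,.0985,.16]):
  for y in np.arange(-3,3.2,.5):
    q=robot.inverse_kinematics(p,[np.pi,0,y]); print(p[1],y,None if q is None else np.round(q,2))
E
```

```text
[0.46824889 0.09337295 0.073     ] [0.53299231 0.10833138 0.073     ] 0.06644896565045862 yaw 0.22705750313300674
-0.178 -3.0 [-0.36  0.39  0.8   2.02 -0.37  0.88  2.35]
-0.178 -2.5 [ 0.9   0.43 -0.8   1.95  0.38  0.92  2.12]
-0.178 -2.0 [ 1.14  0.59 -1.17  1.94  0.64  1.04  2.39]
-0.178 -1.5 [-0.56  0.52  1.12  2.03 -0.58  0.96 -2.2 ]
-0.178 -1.0 [-0.56  0.52  1.12  2.03 -0.58  0.96 -1.7 ]
-0.178 -0.5 [-0.56  0.52  1.12  2.03 -0.58  0.96 -1.2 ]
-0.178 0.0 [-0.49  0.46  1.    2.02 -0.49  0.92 -0.8 ]
-0.178 0.5 [-0.48  0.45  0.98  2.02 -0.48  0.91 -0.31]
-0.178 1.0 [-0.47  0.45  0.96  2.02 -0.47  0.91  0.18]
-0.178 1.5 [-0.45  0.44  0.94  2.02 -0.45  0.9   0.66]
-0.178 2.0 [-0.46  0.44  0.94  2.02 -0.45  0.9   1.16]
-0.178 2.5 [-0.4   0.41  0.86  2.02 -0.4   0.89  1.61]
-0.178 3.0 [-0.35  0.39  0.78  2.02 -0.35  0.87  2.06]
0.0985 -3.0 [-0.47  0.29  0.23  2.03 -0.09  0.83  1.52]
0.0985 -2.5 [-0.4   0.29  0.14  2.02 -0.05  0.83  1.99]
0.0985 -2.0 [-0.31  0.29  0.03  2.02 -0.01  0.83  2.45]
0.0985 -1.5 [ 0.61  0.56 -1.17  1.97  0.61  1.02  2.36]
0.0985 -1.0 [-1.12  0.49  1.12  2.06 -0.56  0.93 -2.27]
0.0985 -0.5 [-1.12  0.49  1.12  2.06 -0.56  0.93 -1.77]
0.0985 0.0 [-0.88  0.35  0.75  2.05 -0.31  0.85 -1.52]
0.0985 0.5 [-0.79  0.33  0.62  2.05 -0.25  0.84 -1.09]
0.0985 1.0 [-0.73  0.32  0.56  2.04 -0.22  0.84 -0.62]
0.0985 1.5 [-0.68  0.31  0.49  2.04 -0.19  0.84 -0.15]
0.0985 2.0 [-0.63  0.3   0.42  2.04 -0.17  0.83  0.32]
0.0985 2.5 [-0.57  0.3   0.35  2.03 -0.14  0.83  0.79]
0.0985 3.0 [-0.51  0.29  0.28  2.03 -0.11  0.83  1.26]
```

```bash
python3 - <<'E'
from h import *
try:
  robot.goto([.489,-.178,.12],[np.pi,0,2.6])
  print(robot.sense()['t'],robot.sense()['joint_pos'].round(2)); f=snap('wrist','w1')
  robot.goto([.496,.0985,.14],[np.pi,0,-2.91])
  print(robot.sense()['t'],robot.sense()['joint_pos'].round(2)); g=snap('wrist','w2')
  cv2.imwrite('pics/w12.png',cv2.resize(np.vstack([f['image'],g['image']])[:,:,::-1],(400,600)))
except robot.IKError as e: print(e)
E
```

```text
3.25 [-0.28  0.44  0.7   2.05 -0.4   0.79  1.69]
4.375 [-0.71  0.35  0.54  2.06 -0.24  0.8   1.77]
```

View pics/w12.png

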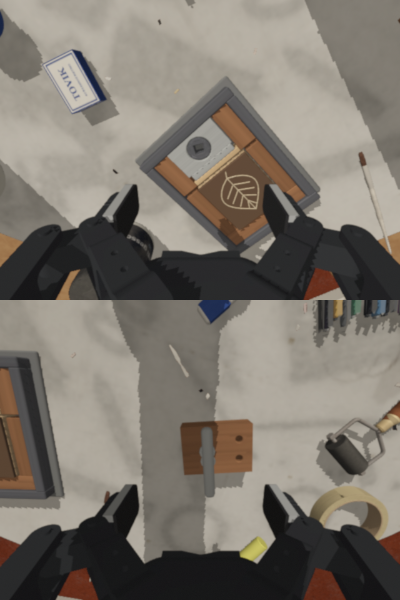

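The upper half of the picture shows the disc at about full-res (320,237) with a dark square hole. The lower half shows the key bar from about (333,208) to (333,315), both clear of the fingers. I'll enlarge these areas.

```bash
python3 - <<'E'
import cv2,numpy as np
a=cv2.imread('pics/w1.png')[212:262,294:344];b=cv2.imread('pics/w2.png')[190:330,265:405]
a=cv2.convertScaleAbs(a,alpha=1.6)
cv2.imwrite('pics/c12.png',np.hstack([cv2.resize(a,(400,400),interpolation=cv2.INTER_CUBIC),cv2.resize(b,(400,400),interpolation=cv2.INTER_CUBIC)]))
E
```

```text
(no output)
```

View pics/c12.png

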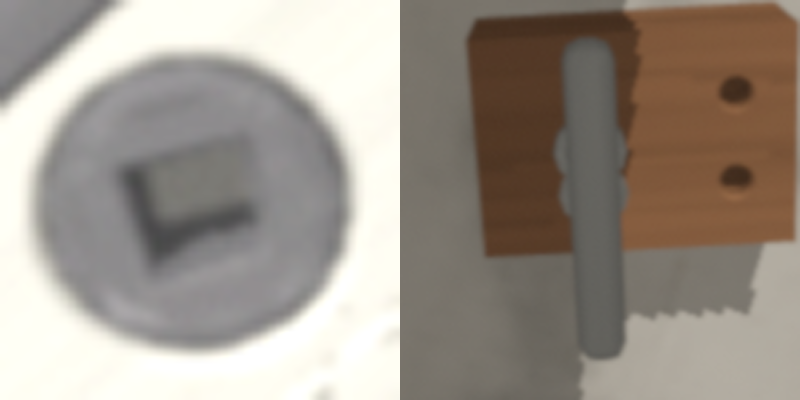

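```bash
python3 - <<'E'
from h import *
f=dict(np.load('pics/w1.npz'));g=dict(np.load('pics/w2.npz'))
cv=lambda x,y:(294+(x+.5)/8-.5,212+(y+.5)/8-.5)
print('disc',px(f,*cv(194,201),.026), px(f,*cv(194,201)))
P=[px(f,*cv(*c),.026) for c in((120,168),(248,135),(258,215),(152,270))]
for i in range(4):
  d=P[(i+1)%4]-P[i]; print('edge',np.linalg.norm(d[:2]).round(4),np.degrees(np.arctan2(d[1],d[0]))%90)
print('mean',np.mean(P,0))
L,R,T,B=[px(f,*cv(*c),.026)for c in((38,200),(350,200),(194,52),(194,350))];print('diam',np.linalg.norm(L-R),np.linalg.norm(T-B))
e=[px(g,265+a/2.857,190+b/2.857,.075) for a,b in((190,38),(202,358))];d=e[0]-e[1]
print('bar',np.mean(e,0),np.linalg.norm(d),np.arctan2(d[1],d[0]),px(g,333,259))
print(robot.sense()['tcp_pos'],robot.sense()['tcp_rot'])
# chase axis: block top edge direction via depth
E
```

```text
disc [ 0.48543762 -0.17700004  0.026     ] [ 0.4908288  -0.18045829  0.00603684]
edge 0.0114 74.12621871237994
edge 0.0073 66.08696513126597
edge 0.0105 87.75210771346299
edge 0.0097 75.19591580936054
mean [ 0.48516788 -0.17679595  0.026     ]
diam 0.02697677502551123 0.027068818027089266
bar [0.49813862 0.10531333 0.075     ] 0.0741877636458675 -2.866941662504299 [0.49527884 0.10408428 0.07736532]
[0.49627891 0.09634766 0.13998982] [-3.14057735e+00 -7.10950872e-05 -2.91391532e+00]
```

```bash
python3 - <<'E'
from h import *
A=[np.pi,0,-2.867]
p=np.array([.498,.104])
robot.grip(.55)
robot.goto([*p,.11],A)
c=robot.move_straight([*p,.062],vel=.08,contact_N=6);s=robot.sense();print(c,s['t'],s['tcp_pos'],s['wrist_force'])
snap('wrist','w3')
if not c:
  robot.grip(0,60); robot.sleep(.2); s=robot.sense(); print(s['t'],s['tcp_pos'],s['tcp_rot'],s['wrist_force'],s['torque'],s['opening']*85,s['gripper_force'],s['joint_pos'].round(2))
E
```

```text
False 5.8917 [0.49831358 0.10393143 0.06218866] [-0.1204446  -0.31634267  0.43103458]
6.5833 [0.49834225 0.10441358 0.06245947] [ 3.14103113e+00  8.49788683e-04 -2.86680233e+00] [-0.95175745  0.83641427  5.8452785 ] [0.27787852 0.2221744  0.01731644] 10.570073719751688 58.61627010628581 [-0.64  0.47  0.45  2.1  -0.34  0.63  1.89]
```

```bash
python3 - <<'E'
from h import *
s=robot.sense(); p=s['tcp_pos']
robot.move_straight([p[0],p[1],.13],vel=.1)
robot.sleep(.1); s=robot.sense(); print(s['t'],s['tcp_pos'],s['wrist_force'],s['torque'],s['opening']*85)
robot.goto([.4853,-.1768,.092],[np.pi,0,2.88]); robot.sleep(.2)
s=robot.sense(); print(s['t'],s['tcp_pos'],s['tcp_rot'],s['wrist_force'],s['torque'],s['joint_pos'].round(2))
a=snap('scene','s4');b=snap('side','d4');w=snap('wrist','w4')
A=cv2.resize(a['image'][265:340,310:390],(400,375),interpolation=2);B=cv2.resize(b['image'][240:315,285:365],(400,375),interpolation=2)
W=w['image'][150:375,120:520]
W2=dict(np.load('pics/w3.npz'))['image'][150:375,120:520]
cv2.imwrite('pics/c4.png',np.vstack([np.hstack([A,B]),np.hstack([W,W2])])[:,:,::-1])
E
```

```text
7.5167 [0.49770049 0.10426084 0.12921936] [-0.06909822  0.25887848 -0.77263746] [-0.01588912  0.02094153  0.00594653] 10.745512799695144
8.8167 [ 0.48601183 -0.17519588  0.09204584] [3.14091314e+00 1.94828441e-04 2.88312328e+00] [ 0.42119548 -0.57205668 -1.66812764] [ 0.06555313 -0.03036331 -0.02014703] [-0.24  0.47  0.65  2.08 -0.43  0.73  1.99]
```

View pics/c4.png

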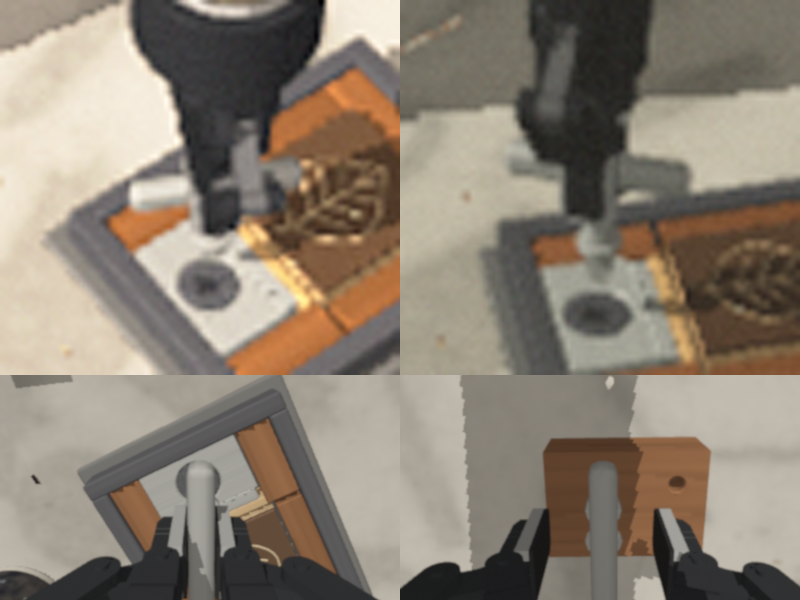

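The tip is visible in the side crop at (598,280), above the disc at (598,314). The bar is square in the jaws, and its near end is at wrist pixel (320,237).

```bash
python3 - <<'E'
from h import *
b=dict(np.load('pics/d4.npz'));w=dict(np.load('pics/w4.npz'));s=robot.sense();T=s['tcp_pos']
print(s['tcp_pos'])
print('tip side',px(b,284.5+198/5,239.5+281/5,.043),'disc side',px(b,284.5+198/5,239.5+314/5,.026))
x=np.array([np.cos(2.883),np.sin(2.883)]);y=np.array([np.sin(2.883),-np.cos(2.883)])
for v in(236,237,238):
  e=px(w,320,v,.101)[:2]-T[:2];print('end in tool',e@x,e@y)
# pad plane: finger tips in the w4 image, depth-based tool x extent of points at pads
Z=w['range_z'];R,t=w['R'],w['t']
vv,uu=np.mgrid[150:400,120:520];d=Z[150:400,120:520]
C=np.stack([(uu-w['cx'])/w['fx']*d,(vv-w['cy'])/w['fy']*d,d],-1);X=(C-t)@R-T
tx=X[...,0]*x[0]+X[...,1]*x[1];ty=X[...,0]*y[0]+X[...,1]*y[1]
m=(d>0)&(abs(ty)<.0045)&(X[...,2]>0.004)&(X[...,2]<.03);print('bar tx range',np.percentile(tx[m],[0,1,50,99,100]),'z',np.percentile(X[...,2][m],[5,50,95]))
m=(d>0)&(abs(ty)>.007)&(abs(ty)<.014)&(abs(X[...,2])<.02);print('pad tx',np.percentile(tx[m],[0,1,5,50,95,99,100]))
E
```

```text
[ 0.48563869 -0.17599349  0.09206523]
tip side [ 0.48676671 -0.17986911  0.043     ] disc side [ 0.48654959 -0.18064966  0.026     ]
end in tool 0.036738251683570526 0.00021108379945677588
end in tool 0.036343883310548844 0.00021049752312022815
end in tool 0.03594879376956308 0.00020991017468016855
bar tx range [-0.03510595 -0.03347682  0.00632091  0.03556914  0.03608683] z [0.01129326 0.01356952 0.01472238]
pad tx [0.00601365 0.00629025 0.00666338 0.01070938 0.01129243 0.01147599
 0.01181816]
```

```bash
cat >> h.py <<'E'
def st(tag=''):
    s=robot.sense(); print(tag,round(s['t'],2),'p',(s['tcp_pos']*1e3).round(2),'yaw',round(s['tcp_rot'][2],3),'F',s['wrist_force'].round(1),'M',s['torque'].round(3)); return s
E
python3 - <<'E'
from h import *
C=[.4855,-.1766]
robot.move_straight([*C,.079],vel=.04);st('above')
c=robot.move_straight([*C,.062],vel=.02,contact_N=4);s=st(c)
E
```

```text
above 9.44 p [ 485.25 -176.69   78.65] yaw 2.88 F [ 0.4 -0.4 -0.8] M [-0.05  -0.034  0.032]
False 10.44 p [ 485.34 -176.77   61.88] yaw 2.88 F [-0.2 -2.1 -3. ] M [-0.576  0.145  0.002]
```

```bash
python3 - <<'E'
from h import *
C=[.4853,-.1771]
c=robot.move_straight([*C,.056],vel=.015,contact_N=7);s=st(c)
robot.sleep(.3);s=st()
E
```

```text
True 10.78 p [ 485.79 -177.3    58.35] yaw 2.88 F [-0.1 -0.4  5.6] M [ 0.009  0.21  -0.027]
 11.08 p [ 485.78 -177.31   58.37] yaw 2.88 F [-0.8 -0.1  4.7] M [-0.049  0.216  0.004]
```

```bash
python3 - <<'E'
from h import *
s=robot.sense();p=s['tcp_pos'].copy();p[2]=.0580
y=2.88
for i in range(7):
    y-=.08; robot.goto(p,[np.pi,0,y]); robot.sleep(.15); s=st(round(y,2))
    if s['torque'][2]>.13: break
print(s['joint_pos'].round(2))
E
```

```text
2.8 11.48 p [ 486.08 -177.14   58.41] yaw 2.801 F [-1.  -1.4  4.4] M [-0.211  0.395  0.025]
2.72 11.88 p [ 485.89 -177.25   58.41] yaw 2.721 F [-2.6 -1.1  6.2] M [-0.246  0.482  0.   ]
2.64 12.28 p [ 485.82 -177.3    58.41] yaw 2.641 F [-2.8 -1.1  5.9] M [-0.249  0.505  0.05 ]
2.56 12.68 p [ 485.83 -177.26   58.41] yaw 2.561 F [-2.7 -0.9  6.8] M [-0.301  0.497  0.024]
2.48 13.08 p [ 485.88 -177.22   58.42] yaw 2.481 F [-2.3 -1.3  6.2] M [-0.196  0.503  0.066]
2.4 13.48 p [ 485.9  -177.17   58.39] yaw 2.401 F [-1.2 -0.3  6.9] M [-0.16   0.532  0.019]
2.32 13.88 p [ 485.94 -177.11   58.4 ] yaw 2.321 F [-2.2 -0.7  6.2] M [-0.112  0.502  0.051]
[-0.3   0.57  0.75  2.1  -0.61  0.7   1.61]
```

```bash
cat >> h.py <<'E'
def mz(n=12):
    m=[];e=[]
    for _ in range(n):
        robot.sleep(.02); s=robot.sense(); m.append(s['torque'][2]); e.append(s['effort'][6])
    return np.mean(m),np.mean(e),s
def turn(y0,y1,step,stop):
    p=robot.sense()['tcp_pos'].copy();p[2]=.0580;y=y0
    while y>y1+1e-6:
        y-=step; robot.goto(p,[np.pi,0,y]); m,e,s=mz(); print(round(y,3),'Mz %.3f e7 %.3f yaw %.3f t %.1f'%(m,e,s['tcp_rot'][2],s['t']),s['wrist_force'].round(1))
        if m>stop: break
    return y
E
python3 - <<'E'
from h import *
turn(2.32,1.9,.07,.12)
E
```

```text
2.25 Mz 0.028 e7 -0.034 yaw 2.251 t 14.3 [-2.2 -0.7  7.5]
2.18 Mz 0.038 e7 -0.033 yaw 2.181 t 14.8 [-1.4 -0.7  6.9]
2.11 Mz 0.037 e7 -0.036 yaw 2.111 t 15.2 [-1.6 -0.2  6.2]
2.04 Mz 0.021 e7 -0.036 yaw 2.041 t 15.7 [-1.7  0.6  6.4]
1.97 Mz 0.021 e7 -0.034 yaw 1.971 t 16.1 [-2.4 -0.2  7.5]
1.9 Mz 0.041 e7 -0.036 yaw 1.901 t 16.6 [-1.5 -0.1  6.6]
```

```bash
sed -i 's/if m>stop/if -e>stop/' h.py; python3 - <<'E'
from h import *
turn(1.9,1.35,.05,.06)
snap('wrist','w5'); f=snap('scene','s5')
E
```

```text
1.85 Mz 0.047 e7 -0.045 yaw 1.851 t 17.0 [-2.   0.2  8. ]
1.8 Mz 0.041 e7 -0.043 yaw 1.801 t 17.5 [-1.2 -1.   7.5]
1.75 Mz 0.043 e7 -0.043 yaw 1.751 t 17.9 [-1.3 -0.7  6.5]
1.7 Mz 0.038 e7 -0.042 yaw 1.701 t 18.4 [-2.2 -0.6  6.7]
1.65 Mz 0.035 e7 -0.043 yaw 1.651 t 18.8 [-2.  -1.1  6.8]
1.6 Mz 0.039 e7 -0.044 yaw 1.601 t 19.3 [-2.6  0.1  7.2]
1.55 Mz 0.028 e7 -0.044 yaw 1.551 t 19.7 [-1.6  0.8  7. ]
1.5 Mz 0.059 e7 -0.050 yaw 1.501 t 20.2 [-2.3 -0.4  6.8]
1.45 Mz 0.049 e7 -0.058 yaw 1.452 t 20.6 [-1.9 -0.8  6.7]
1.4 Mz 0.059 e7 -0.064 yaw 1.402 t 21.1 [-1.6 -0.4  5.7]
```

```bash
python3 - <<'E'
from h import *
turn(1.4,1.2,.05,.092)
E
```

```text
1.35 Mz 0.056 e7 -0.070 yaw 1.351 t 21.6 [-2.  -0.9  6.5]
1.3 Mz 0.089 e7 -0.075 yaw 1.301 t 22.1 [-1.9 -0.1  6.5]
1.25 Mz 0.086 e7 -0.083 yaw 1.251 t 22.5 [-2.  -1.3  7.6]
1.2 Mz 0.104 e7 -0.089 yaw 1.202 t 23.0 [-1.7 -0.5  6.5]
```

```bash
python3 - <<'E'
from h import *
turn(1.2,1.15,.05,.2)
robot.grip(.55); st('open')
p=robot.sense()['tcp_pos']
robot.move_straight([p[0],p[1],.15],vel=.08); robot.sleep(.2); st('up')
a=snap('scene','s6');b=snap('side','d6');w=snap('wrist','w6')
A=cv2.resize(a['image'][265:340,310:390],(400,375),interpolation=2);B=cv2.resize(b['image'][240:315,285:365],(400,375),interpolation=2)
W=w['image'][150:375,120:520]
cv2.imwrite('pics/c6.png',np.vstack([np.hstack([A,B]),np.hstack([W,W])])[:,:,::-1])
E
```

```text
1.15 Mz 0.090 e7 -0.098 yaw 1.151 t 23.4 [-0.9 -0.2  7. ]
open 23.88 p [ 487.04 -176.39   57.84] yaw 1.15 F [ 0.2  0.7 -0.7] M [-0.025 -0.042  0.033]
up 25.38 p [ 486.85 -176.38  149.7 ] yaw 1.15 F [ 0.1 -0.1  0.2] M [-0.059 -0.02  -0.005]
```

View pics/c6.png

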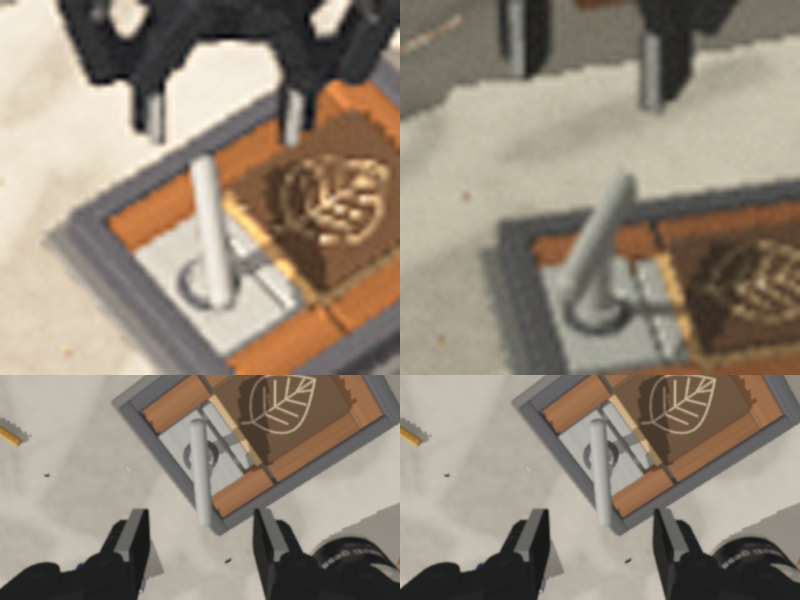

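The key stands upright at about (600,310) in the side crop, with its collar on the quoin. The jaw has moved against the block, leaving a gap behind it, and the gripper is clear. I'm handing in.

```bash
python3 -c "
from h import *
print(robot.close_job())"
```

```text
the job is handed in; nothing more can be done
None
```

I handed the job in at about 25 s of the 69 s: the key is standing home in the quoin with the gripper clear. The jaw is tightened on the block to an estimated 20 N, worked out from the rise in turning torque rather than measured directly; the hand-in returned no verdict.

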